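# Put the bench kit back in its fitted trays

### The arm

A 6-joint arm with a two-finger parallel gripper is mounted at the origin on a cart in front of the work surface, level with it; the furniture and walls round the work are solid. World frame = base frame: x ahead of the robot, y to its left, z up, the work surface at z = 0. Lengths are in m, angles in degrees, forces in N, time in s.
With the tool pointing down it reaches from about 0.3 to 0.775 m from the base axis. Payload 14.6 kg.
Tool frame: the origin (TCP) lies at the centre of the arm's flange, where the gripper is bolted on; the fingertips stand 173 mm ahead of it and the grasp point (between the pads) lies 155 mm ahead of it (arm.grasp_offset is the distance from the TCP to the grasp point, in m); z points along the fingers, y is the direction in which the jaws open and shut (so a half turn about z gives the same grasp; the last joint's range is limited). The gripper opens to 85 mm and grips with 20 to 120 N. Pads are 22 mm wide; open, the fingers measure 114 mm over their backs; the gripper's body (76 mm by 85 mm) begins 54 mm behind the grasp point. The pads swing forward as they close: fully open they stand 13 mm farther back than shut.
Start: joints at [64.194, 17.183, 87.147, -0, 75.671, -3.816], TCP at [0.206, 0.51, 0.405] pointing down, gripper open.
Joint ranges: [-173.82, 173.82], [-45.26, 126.66], [13.44, 144.39], [-59.66, 239.66], [0, 175.72], [-146.38, 146.38]. Speed limits (degrees/s): [127.2, 127.2, 147.25, 180, 180, 180].

### API

Orientations are given as [roll, pitch, yaw] about the fixed x, y, z axes, in that order (R = Rz(yaw) Ry(pitch) Rx(roll)).
In Python, from workcell import arm, cams gives the robot as it stands.
- The arm moves only by the tool apply_moves, never from a script. Its arguments are lists of equal length, an entry for each row: "jaw": the opening, from -1 (shut) to 1 (fully open), so that 0 is half open; "slide": the shift along the tool's x, y, z in cm, a list of three; "twist": the turn about the tool's z in degrees. In form: {"jaw": [jaw, ...], "slide": [[x, y, z], ...], "twist": [twist, ...]}. A call has 1 to 12 rows; each row shifts and turns the commanded pose from where the row before left it, along the tool's axes as they then stand; what a row does not reach is not made up. A row lasts 1/10 s, in which the tool goes at most 50 mm and 8.59 degrees, less where a joint would pass 70% of its speed; a pose out of reach is approached as far as the arm can. A call is refused whole if a number of a shift passes 5 or a number of a turn 8.59, either way. A call with a gripper value outside its range is refused whole. The fingers move at their own pace and stop on an object; "newtons" is the grip in N (left out, the last holds). Time passes only in rows, so rows that do not move let the fingers close. It gives the time, the measured TCP pose, the force and the opening at its end, in the units of the state.
- arm.get_state(): the state, without advancing time (a new reading comes with each control period).
- cams.camera(name): name is "scene" or "side" or "wrist"; returns a dict with "image" (420x560x3 uint8, red, green, blue), "K" (3x3 intrinsics, pixels), "R" (3x3) and "t" (3): a world point X has camera coordinates R X + t; the wrist camera has in their place "T_tool_cam" (4x4, takes a point from camera to tool coordinates, whose origin is the TCP and whose axes are the flange's). Camera axes: x right, y down, z forward; pixel columns grow to the right and rows downward; lengths in m; the calibration is good to about 2 mm. A picture is of the moment at which its call begins: read the wrist's pose just before it. There is no depth.
- arm.close_job(): hands the job in, once; it reports no verdict.
Trained networks look in a picture, given as the dict that the camera call returned (one of the last four; its "shot" number tells which), for a name from the list of things; names that differ only in an ending like _2 or _b are one class to them, and where a whole thing is asked for, a point or a joint stands for the part that bears it (a point fixed in the world has none). Each returns a list of dicts, best first, with "conf" (0 to 1); they miss things now and then, are a little off and sometimes report something else, mostly with a low value. They report only what shows in the picture. A call takes as long as a camera call. They do not tell look-alikes from the thing itself.
- cams.find_in(target, picture): "at" ([x, y, z] in m, in world coordinates, good to about 4 mm: the middle of the surface that is visible of it).
- cams.cut_out(target, picture): "pixels" (420x560 bool, what is visible of it).
- cams.spot_point(target, picture): "at" ([x, y, z] in m, in world coordinates, good to about 4 mm: a listed point, or the origin of a listed thing).
The state is a dict: "t": time; "q": joint angles; "dq": joint speeds; "effort": joint torques, N m; "eef_pos": TCP position; "tool_rot": TCP orientation; "contact_force": force on the tool from outside, world axes, zero at the start; "wrist_torque": the same for the moment, N m; "finger_gap": finger opening in m.
Only numpy, scipy, OpenCV 4.12 (cv2) and the standard library are available. Lean on these libraries where they do the work, as an engineer would, in place of code of your own. Each camera call takes 0.05 s, during which the arm holds its last target.

### The job

Put the block plane, the bench dog, the screw box and the glue jar away, each in the low tray made to fit it: the plane in the long wide green one, the dog in the narrow yellow one, the box in the short blue one and the jar in the round red one. Each must lie flat on the floor of its tray, upright as it stands now, centred and squared up with it (either way round). Set the jar down gently without dropping or tipping it, and leave the wax tin and the oak wedge where they are.

Things in the scene. Friction and masses are not known exactly. Their poses are not given: they have to be found in the camera images.
- block_plane: Steel block plane with a black cap, a wooden front knob and a projecting iron, 49 x 161 x 55 mm. Loose, 0.62 kg. Origin: centre of its underside; z up. Its length runs along y (knob at +y, heel at -y); x across. The sole is 50 mm wide; above it the body, 40 mm wide, spans y = -81 to +23 mm and rises to 51 mm; a good grasp is across x at y = -15 mm, 15 to 45 mm above the underside.
- bench_dog: Black iron bench dog: a bar 22 mm wide and 22 mm high with a head 30 mm high at its +y end, 32 x 144 x 30 mm over all. Loose, 0.22 kg. Origin: centre of its underside; z up. Its length runs along y; take it across x at the origin, in the upper half of the bar.
- screw_box: Small beech box with a paler lid that stays shut, 64 x 78 x 40 mm. Loose, 0.22 kg. Origin: centre of its underside; z up. The long side (78 mm) runs along y; take it across x, where the walls are 56 mm and the lid 58 mm apart.
- glue_jar: Round glass jar of amber glue pearls with a black lid that stays shut, 59 mm across, 76 mm high; take it round the middle, 25 to 60 mm above the underside. Loose, 0.2 kg. Origin: centre of its underside; z up.
- plane_tray: Long, wide rectangular tray with a green floor, inside 66 x 178 mm (x by y), for the block plane. Fixed to the bench: floor 3 mm above the bench top, black rim 8 mm high over the bench (5 mm above the floor) and 5 mm thick. Origin: centre of its underside, on the bench top; z up.
- dog_tray: Long, narrow rectangular tray with a yellow floor, inside 48 x 160 mm (x by y), for the bench dog. Fixed to the bench: floor 3 mm above the bench top, black rim 8 mm high over the bench (5 mm above the floor) and 5 mm thick. Origin: centre of its underside, on the bench top; z up.
- box_tray: Short rectangular tray with a blue floor, inside 80 x 94 mm (x by y), for the beech screw box. Fixed to the bench: floor 3 mm above the bench top, black rim 8 mm high over the bench (5 mm above the floor) and 5 mm thick. Origin: centre of its underside, on the bench top; z up.
- jar_tray: Round tray with a red floor, 76 mm across inside, for the glue jar. Fixed to the bench: floor 3 mm above the bench top, black rim 8 mm high over the bench (5 mm above the floor) and 5 mm thick. Origin: centre of its underside, on the bench top; z up.
- wax_tin: Flat round wax tin with a dark blue lid rim, 67 mm across, 24 mm high; loose, to be left alone. Origin: centre of its underside; z up.
- oak_wedge: Pale oak wedge lying flat, 26 x 80 x 18 mm (x, y, z), loose, to be left alone. Origin: centre of its underside; z up.
There are look-alikes about, which are no part of the job. Leave any pink look-alike of the jar_tray alone.

How it is judged (in metres and radians):
At the end, for the whole second after the job is handed in: Plane in the green tray, dog in the yellow, box in the blue, jar in the red: each centred within 15 mm, its underside within 3 mm of the tray floor, level within 0.06 rad, at rest; plane, dog and box within 0.2 rad of the tray's length, either way round (horizontal distance between block_plane and plane_tray below 0.015 m and z of block_plane in the frame of plane_tray below 0.006 m and angle between each of block_plane, bench_dog, screw_box, glue_jar's own z axis and vertical below 0.06 rad and linear speed of each of block_plane, bench_dog, screw_box, glue_jar below 0.02 m/s and angle between the y axis of block_plane and the y axis of plane_tray, either way round below 0.2 rad and horizontal distance between bench_dog and dog_tray below 0.015 m and z of bench_dog in the frame of dog_tray below 0.006 m and angle between the y axis of bench_dog and the y axis of dog_tray, either way round below 0.2 rad and horizontal distance between screw_box and box_tray below 0.015 m and z of screw_box in the frame of box_tray below 0.006 m and angle between the y axis of screw_box and the y axis of box_tray, either way round below 0.2 rad and horizontal distance between glue_jar and jar_tray below 0.015 m and z of glue_jar in the frame of jar_tray below 0.006 m); the robot touches nothing.
It fails at once if the wax tin is moved more than 30 mm (distance of wax_tin from where it was at the start of the episode above 0.03 m).
It fails at once if the oak wedge is moved more than 30 mm (distance of oak_wedge from where it was at the start of the episode above 0.03 m).
It fails at once if the glass jar is tipped over (angle between glue_jar's own z axis and vertical above 0.6 rad).
It fails at once if the glass jar is dropped (faster than 0.5 m/s within 25 mm of the bench) (height (world z) of glue_jar below 0.025 m and linear speed of glue_jar above 0.5 m/s).
It also fails if it takes over 102 s, if anything falls off the work surface, if the arm or the gripper's body presses on something with over 40 N, if the wrist force passes 120 N, or if a joint passes its speed limit or range.

## Working session

There is one attempt and no reset: what is moved stays moved. The work goes in short steps, Python scripts to look and compute and a tool call to move; the robot and the scene stay as the last step left them, time stands still between calls to the robot, and variables do not carry over. Pictures are saved under pics/ and viewed, and the job is handed in when it is done.

Besides the shell and the picture viewer there is one more tool, called after ">>>" as name(argument=value, ...), one argument or row to a line, values as JSON. apply_moves: Moves the arm, as the interface text tells. Its arguments: {"type":"object","properties":{"jaw":{"type":"array","items":{"type":"number"}},"slide":{"type":"array","items":{"type":"array","items":{"type":"number"}}},"twist":{"type":"array","items":{"type":"number"}},"newtons":{"type":"number"}},"required":["jaw","slide","twist"]}

```bash
mkdir -p pics; ls; cat > h.py <<'E'
from workcell import arm, cams
import numpy as np, cv2
def save(p,name,box=None,scale=1):
    im=p["image"]
    if box: im=im[box[1]:box[3],box[0]:box[2]]
    im=cv2.resize(im,None,fx=scale,fy=scale,interpolation=cv2.INTER_CUBIC)
    cv2.imwrite("pics/"+name,im[:,:,::-1])
E
python3 - <<'E'
from h import *
s=arm.get_state(); print(s)
for n in ["scene","side"]:
    p=cams.camera(n); save(p,n+"0.png"); print(n,p["K"],p["R"],p["t"])
    for o in "block_plane bench_dog screw_box glue_jar plane_tray dog_tray box_tray jar_tray wax_tin oak_wedge".split():
        for f in (cams.spot_point,):
            r=f(o,p); print(o,[(np.round(d["at"],3).tolist(),round(d["conf"],2)) for d in r])
E
```

```text
pics
{'t': 0.0, 'q': array([ 6.41946693e+01,  1.72171630e+01,  8.71812019e+01,  2.58000579e-03,
        7.56716962e+01, -3.81407020e+00]), 'dq': array([-0.06766273, -0.01904873,  0.07548249,  0.0330937 , -0.06835232,
       -0.05830213]), 'effort': array([ 6.74668281e-04, -5.43505812e+01, -3.61790335e+01, -4.98608711e-05,
        4.07614003e-03, -4.43019769e-05]), 'eef_pos': array([0.20592486, 0.50995914, 0.40409984]), 'tool_rot': array([-1.79930260e+02, -7.15382547e-03,  1.58008095e+02]), 'contact_force': array([-0.66063681,  0.40310823, -0.13988208]), 'wrist_torque': array([-0.02029194,  0.03805941,  0.0301916 ]), 'finger_gap': 0.08534080442423891}
scene [[533.40304202   0.         287.90140413]
 [  0.         533.40304202 214.55333255]
 [  0.           0.           1.        ]] [[ 0.70048528 -0.71342327 -0.01864427]
 [-0.29104735 -0.26172074 -0.92021394]
 [ 0.65162244  0.65002269 -0.39097148]] [-0.43280588  0.20185697  1.07237404]
block_plane [([0.585, -0.358, -0.002], 0.64), ([0.463, 0.333, 0.0], 0.45)]
bench_dog [([0.437, 0.082, -0.002], 0.79)]
screw_box [([0.441, -0.132, 0.0], 
[... 611 characters left out ...]
88392 -0.76084421]
 [ 0.06677727 -0.7579215  -0.64891894]] [0.57432991 0.08534271 1.14223152]
block_plane [([0.582, -0.361, -0.001], 0.91)]
bench_dog [([0.433, 0.083, -0.002], 0.73)]
screw_box [([0.443, -0.138, 0.003], 0.98), ([0.459, 0.332, -0.002], 0.23)]
glue_jar [([0.461, 0.332, -0.003], 0.64)]
plane_tray [([0.588, 0.332, 0.0], 0.57), ([0.583, -0.362, -0.0], 0.56)]
dog_tray [([0.614, 0.09, 0.002], 0.6), ([0.604, -0.143, -0.005], 0.23)]
box_tray [([0.416, -0.375, 0.0], 0.58)]
jar_tray [([0.604, -0.14, -0.004], 0.69), ([0.7, -0.254, 0.0], 0.59), ([0.437, 0.081, -0.0], 0.39)]
wax_tin [([0.742, -0.068, 0.003], 0.65), ([0.583, -0.359, -0.004], 0.22)]
oak_wedge [([0.718, 0.096, -0.001], 0.54)]
```

View pics/scene0.png

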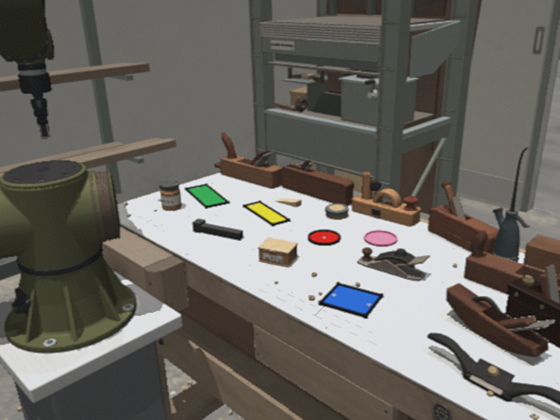

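View pics/side0.png

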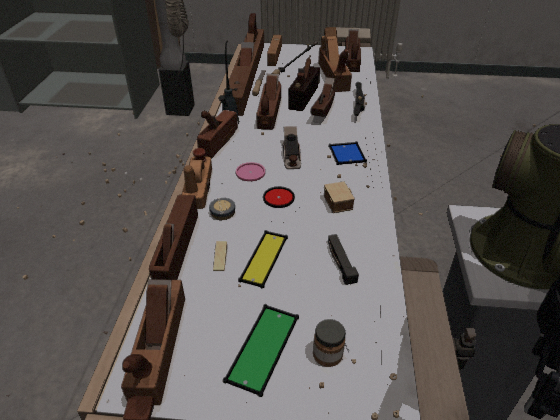

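The scene picture shows the round red tray with a black rim at pixel (324,237), which is (0.60,-0.14). The pink look-alike is at (380,238), which is (0.70,-0.25), so the red one fits the description. In the side view the red tray is at (279,197) and the pink at (251,172). Next I'll confirm that in a crop and measure the tray angles.

```bash
cat >> h.py <<'E'
def back(p,uv,z):
    uv=np.atleast_2d(uv).astype(float)
    d=np.c_[(uv-[p["K"][0,2],p["K"][1,2]])/p["K"][0,0],np.ones(len(uv))]
    R=p["R"];t=p["t"]
    c=-R.T@t; w=d@R
    return (c+w*((z-c[2])/w[:,2])[:,None])[:,:2]
def wristRT(p,s):
    from scipy.spatial.transform import Rotation as Ro
    T=np.eye(4);T[:3,:3]=Ro.from_euler('xyz',s["tool_rot"],degrees=True).as_matrix();T[:3,3]=s["eef_pos"]
    M=np.linalg.inv(T@p["T_tool_cam"]); p["R"]=M[:3,:3];p["t"]=M[:3,3]; return p
def rect(pts):
    (c,(w,h),a)=cv2.minAreaRect((pts*1000).astype(np.float32))
    if w>h: a+=90; w,h=h,w   # a = angle of short side; long = a+90
    a=(a+90)%180
    return np.round(c,1),round(w,1),round(h,1),"long axis deg",round(a,1)
HUE={"green":(50,80),"yellow":(20,35),"blue":(100,125),"red":(0,6)}
def floors(p,z=0.003,only=None):
    hsv=cv2.cvtColor(p["image"],cv2.COLOR_RGB2HSV)
    for k,(a,b) in HUE.items():
        if only and k not in only: continue
        m=cv2.inRange(hsv,(a,150,90),(b,255,255))
        n,l,st,ce=cv2.connectedComponentsWithStats(m)
        if n<2: continue
        i=1+np.argmax(st[1:,4]); v,u=np.nonzero(l==i)
        print(k,st[i],rect(back(p,np.c_[u,v],z)))
E
python3 - <<'E'
from h import *
for n in ["scene","side"]:
    p=cams.camera(n); print(n);floors(p)
    save(p,n+"_c.png",(230,150,330,230) if n=="side" else (290,190,440,300),5 if n!="side" else 8)
    for o,z in [("block_plane",.03),("bench_dog",.015),("screw_box",.02),("glue_jar",.04)]:
        r=cams.cut_out(o,p)
        for d in r[:2]:
            v,u=np.nonzero(d["pixels"]); print(o,round(d["conf"],2),u.mean().round(),v.mean().round(),len(u),rect(back(p,np.c_[u,v],z)))
E
```

```text
scene
green [188 186  37  20 396] (array([593.8, 337.8]), 65.7, 172.8, 'long axis deg', 73.3)
yellow [247 202  39  21 350] (array([622.8,  96.1]), 48.8, 161.4, 'long axis deg', 76.6)
blue [324 285  55  29 921] (array([ 423. , -374.1]), 78.9, 95.5, 'long axis deg', 104.4)
red [309 231  30  12 276] (array([ 611.7, -135.6]), 66.4, 75.4, 'long axis deg', 132.2)
block_plane 0.8 394.0 263.0 1397 (array([ 580.6, -368.6]), 126.3, 167.7, 'long axis deg', 99.7)
bench_dog 0.82 216.0 230.0 624 (array([430. ,  84.4]), 78.7, 181.2, 'long axis deg', 101.1)
screw_box 0.94 277.0 252.0 940 (array([ 447.5, -130.8]), 93.7, 145.8, 'long axis deg', 41.0)
glue_jar 0.67 170.0 195.0 559 (array([466.9, 344. ]), 60.7, 246.3, 'long axis deg', 57.0)
side
green [ 228  309   66   82 2490] (array([587.3, 329.7]), 64.1, 174.8, 'long axis deg', 73.4)
yellow [243 234  41  49 939] (array([615.7,  87.6]), 46.5, 156.3, 'long axis deg', 76.4)
blue [332 144  31  18 382] (array([ 417.9, -378.4]), 75.3, 87.7, 'long axis deg', 104.1)
red [265 189  27  16 332] (array([ 605.1, -142.2]), 65.3, 70.6, 'long axis deg', 5.6)
block_plane 0.69 291.0 148.0 693 (array([ 586.7, -356.1]), 53.4, 234.2, 'long axis deg', 97.9)
block_plane 0.39 329.0 343.0 1245 (array([460.5, 325.1]), 57.7, 106.0, 'long axis deg', 89.5)
bench_dog 0.67 342.0 260.0 654 (array([436.1,  83.6]), 36.3, 156.4, 'long axis deg', 109.5)
screw_box 0.84 339.0 197.0 697 (array([ 442.5, -136.7]), 75.5, 121.7, 'long axis deg', 107.2)
screw_box 0.73 291.0 148.0 628 (array([ 588.4, -371.9]), 48.9, 236.1, 'long axis deg', 95.3)
glue_jar 0.61 328.0 342.0 1252 (array([461.5, 331.5]), 58.2, 103.5, 'long axis deg', 83.0)
```

View pics/side_c.png

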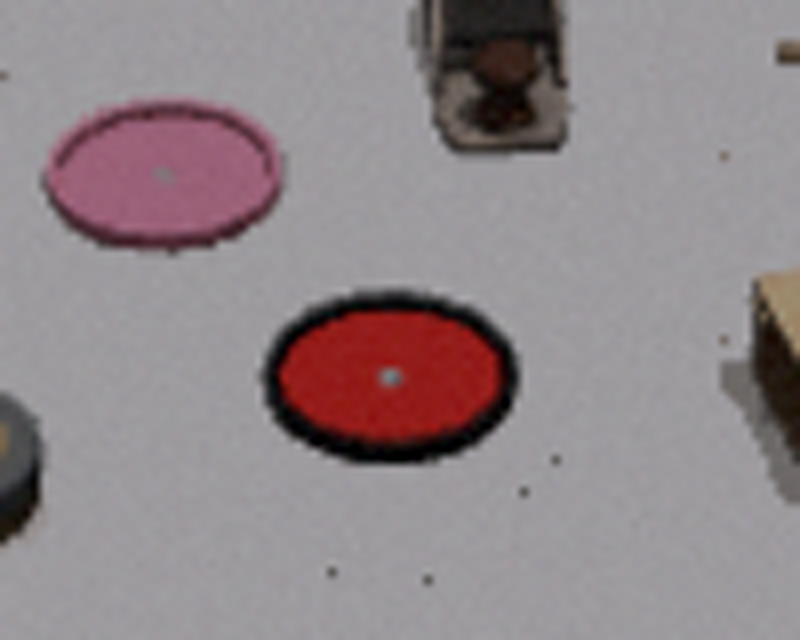

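The crop confirms it: the red tray with the black rim is at (279,197) in the side view and the pink one is separate. I'll turn the tool to yaw 90 and go over the jar.

>>> apply_moves(
  jaw=[1, 1, 1, 1, 1, 1, 1, 1, 1, 1, 1],
  slide=[
    [0, 0, 0],
    [0, 0, 0],
    [0, 0, 0],
    [0, 0, 0],
    [0, 0, 0],
    [0, 0, 0],
    [0, 0, 0],
    [0, 0, 0],
    [-3, 4, 0],
    [-3, 4, 0],
    [-3, 4, 0],
  ],
  twist=[8.5, 8.5, 8.5, 8.5, 8.5, 8.5, 8.5, 8.5, 0, 0, 0],
)

```text
t: 2.7
eef_pos: [0.3269, 0.4189, 0.4048]
tool_rot: [180.0, -0.0, 90.1]
contact_force: [0.3, 0.9, -0.1]
finger_gap: 0.0856
```

>>> apply_moves(
  jaw=[1, 1, 1, 1, 1, 1],
  slide=[
    [-3, 4, 0],
    [-3, 4, 0],
    [-3, 4, 0],
    [0, 1.5, 0],
    [0, 0, 0],
    [0, 0, 0],
  ],
  twist=[0, 0, 0, 0, 0, 0],
)

```text
t: 3.3
eef_pos: [0.4606, 0.3302, 0.4044]
tool_rot: [-180.0, 0.0, 90.0]
contact_force: [-0.1, 0.1, -0.3]
finger_gap: 0.0854
```

```bash
cat >> h.py <<'E'
def wrist(name=None,**k):
    s=arm.get_state(); p=wristRT(cams.camera("wrist"),s)
    if name: save(p,name,**k)
    print("t",s["t"],"tcp",s["eef_pos"].round(4),"rot",s["tool_rot"].round(1)); return s,p
E
python3 - <<'E'
from h import *
s,p=wrist("w1.png"); print(p["T_tool_cam"].round(3),p["K"][0,0])
floors(p)
for o in ["glue_jar","bench_dog"]:
    print(o,[(d["at"],d["conf"]) for d in cams.spot_point(o,p)])
E
```

```text
t 3.3 tcp [0.4606 0.3302 0.4044] rot [-180.    0.   90.]
[[ 0.002 -0.96  -0.28   0.072]
 [ 1.     0.002 -0.001  0.   ]
 [ 0.001 -0.28   0.96   0.031]
 [ 0.     0.     0.     1.   ]] 321.4367917305005
green [ 337   94  106  150 6637] (array([587. , 331.6]), 65.5, 176.6, 'long axis deg', 73.4)
yellow [365 327  25  47 393] (array([600.8,  90.5]), 18.1, 77.4, 'long axis deg', 76.7)
glue_jar [([0.4601, 0.3296, -0.002], 0.84)]
bench_dog [([0.4354, 0.0823, -0.0027], 0.66)]
```

View pics/w1.png

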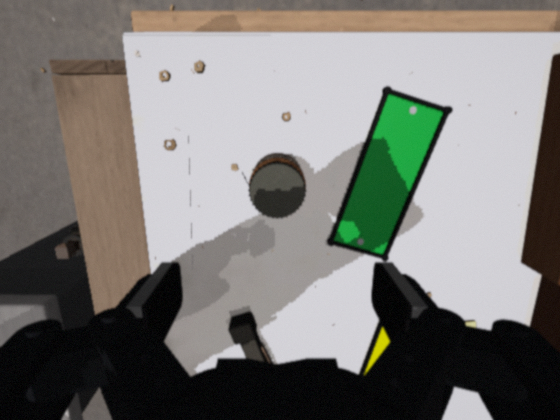

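The wrist view shows the jar at about (277,188), with the green tray to its right. Going down onto the jar.

>>> apply_moves(
  jaw=[1, 1, 1, 1, 1, 1, 1],
  slide=[
    [0.2, 0, 4],
    [0, 0, 4],
    [0, 0, 4],
    [0, 0, 4],
    [0, 0, 3],
    [0, 0, 1.7],
    [0, 0, 0],
  ],
  twist=[0, 0, 0, 0, 0, 0, 0],
  newtons=30,
)

```text
t: 4.15
eef_pos: [0.4598, 0.3323, 0.1956]
tool_rot: [-179.8, 0.1, 90.1]
contact_force: [-0.8, 0.1, 0.6]
finger_gap: 0.0856
```

>>> apply_moves(
  jaw=[0.4, -0.2, -1, -1, -1, -1, -1, -1],
  slide=[
    [0, 0, 0],
    [0, 0, 0],
    [0, 0, 0],
    [0, 0, 0],
    [0, 0, 0],
    [0, 0, 0],
    [0, 0, 0],
    [0, 0, 0],
  ],
  twist=[0, 0, 0, 0, 0, 0, 0, 0],
  newtons=30,
)

```text
t: 4.95
eef_pos: [0.4611, 0.3324, 0.1994]
tool_rot: [179.9, -0.1, 90.0]
contact_force: [-2.4, -0.6, 6.3]
finger_gap: 0.0563
```

>>> apply_moves(
  jaw=[-1, -1, -1, -1, -1],
  slide=[
    [0, 0, -1],
    [0, 0, -2],
    [0, 0, -3],
    [0, 0, -3],
    [0, 0, -1],
  ],
  twist=[0, 0, 0, 0, 0],
)

```text
t: 5.45
eef_pos: [0.4612, 0.3322, 0.3017]
tool_rot: [179.7, -0.2, 90.0]
contact_force: [0.7, 0.1, -1.7]
finger_gap: 0.0565
```

>>> apply_moves(
  jaw=[-1, -1, -1, -1, -1, -1, -1, -1, -1, -1, -1, -1],
  slide=[
    [-2, 0.6, 0],
    [-4, 1.2, 0],
    [-4, 1.2, 0],
    [-4, 1.2, 0],
    [-4, 1.2, 0],
    [-4, 1.2, 0],
    [-4, 1.2, 0],
    [-4, 1.2, 0],
    [-4, 1.2, 0],
    [-4, 1.2, 0],
    [-4, 1.2, 0],
    [-2, 0.6, 0],
  ],
  twist=[0, 0, 0, 0, 0, 0, 0, 0, 0, 0, 0, 0],
)

```text
t: 6.65
eef_pos: [0.5932, -0.111, 0.2973]
tool_rot: [-180.0, 0.0, 89.9]
contact_force: [-0.2, 1.1, -2.5]
finger_gap: 0.0562
```

>>> apply_moves(
  jaw=[-1, -1, -1],
  slide=[
    [-2, 0.6, 0],
    [-1, 0.5, 0],
    [0, 0, 0],
  ],
  twist=[0, 0, 0],
)

```text
t: 6.95
eef_pos: [0.6042, -0.1387, 0.2973]
tool_rot: [-180.0, -0.0, 89.9]
contact_force: [-0.2, 0.3, -2.4]
finger_gap: 0.0563
```

```bash
python3 - <<'E'
from h import *
s,p=wrist("w2.png"); print(s["finger_gap"],s["contact_force"]); floors(p)
q=cams.camera("side");save(q,"s2.png"); q2=cams.camera("scene");save(q2,"sc2.png")
for im in (p,q,q2):
  for o in ["glue_jar","jar_tray"]: print(o,[(d["at"],d["conf"]) for d in cams.spot_point(o,im)])
E
```

```text
t 6.95 tcp [ 0.6042 -0.1387  0.2973] rot [-180.    -0.    89.9]
0.05629513977766133 [-0.18603593  0.30083364 -2.44146951]
yellow [264   0  38  10 230] (array([608.2,  10. ]), 5.7, 26.5, 'long axis deg', 0.0)
blue [ 98 391  37  29 584] (array([ 435.2, -355.2]), 36.8, 38.3, 'long axis deg', 0.1)
red [ 232  163   89   55 2887] (array([ 603.5, -127. ]), 46.3, 74.9, 'long axis deg', 0.1)
glue_jar [([0.6022, -0.1396, 0.0974], 0.89)]
jar_tray [([0.6076, -0.1415, -0.0015], 0.72)]
glue_jar [([0.5984, -0.1393, 0.0977], 0.97)]
jar_tray [([0.6978, -0.2536, -0.0028], 0.95), ([0.6021, -0.1398, -0.0049], 0.85)]
glue_jar [([0.6042, -0.139, 0.0948], 0.61)]
jar_tray [([0.6037, -0.1413, -0.0027], 0.81)]
```

View pics/s2.png

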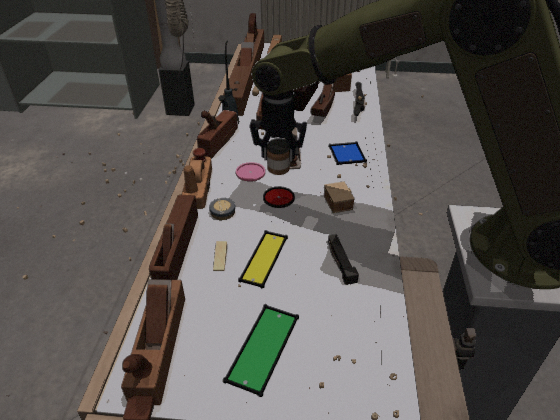

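View pics/w2.png

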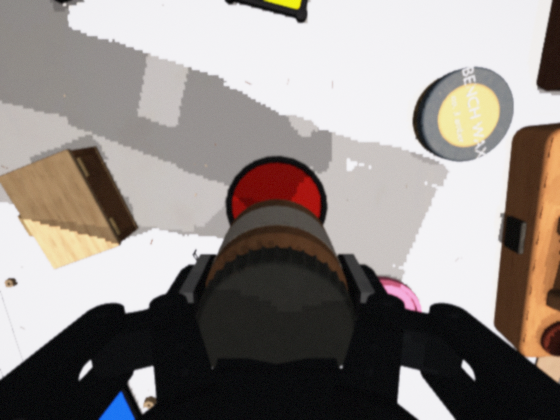

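The jar is held upright over the red tray. In the wrist view the tray centre is at about (277,200) and the jar is just in front of it. Nudging and lowering.

>>> apply_moves(
  jaw=[-1, -1, -1, -1, -1, -1, -1, -1],
  slide=[
    [-0.3, 0, 0],
    [0, 0, 2],
    [0, 0, 3],
    [0, 0, 2],
    [0, 0, 1],
    [0, 0, 0.7],
    [0, 0, 0.3],
    [0, 0, 0],
  ],
  twist=[0, 0, 0, 0, 0, 0, 0, 0],
)

```text
t: 8.2
eef_pos: [0.6042, -0.141, 0.2081]
tool_rot: [180.0, 0.0, 90.0]
contact_force: [-0.3, -0.9, -1.3]
finger_gap: 0.0564
```

>>> apply_moves(
  jaw=[-1, -1, -1, -1],
  slide=[
    [0, 0, 0.2],
    [0, 0, 0.2],
    [0, 0, 0],
    [0, 0, 0],
  ],
  twist=[0, 0, 0, 0],
)

```text
t: 8.6
eef_pos: [0.6041, -0.141, 0.2038]
tool_rot: [180.0, 0.0, 90.0]
contact_force: [0.4, 0.3, -1.3]
finger_gap: 0.0562
```

>>> apply_moves(
  jaw=[-1, -1, -1, -1],
  slide=[
    [0, 0, 0.1],
    [0, 0, 0.1],
    [0, 0, 0],
    [0, 0, 0],
  ],
  twist=[0, 0, 0, 0],
)

```text
t: 9.0
eef_pos: [0.6041, -0.141, 0.2025]
tool_rot: [180.0, 0.0, 90.0]
contact_force: [-3.3, -0.1, 5.9]
finger_gap: 0.0563
```

Contact is felt at 5.9 N, so I'll open slowly, rise, and look.

>>> apply_moves(
  jaw=[0.4, 0.6, 1, 1, 1, 1],
  slide=[
    [0, 0, 0],
    [0, 0, 0],
    [0, 0, 0],
    [0, 0, 0],
    [0, 0, 0],
    [0, 0, 0],
  ],
  twist=[0, 0, 0, 0, 0, 0],
)

```text
t: 9.6
eef_pos: [0.6041, -0.1409, 0.2016]
tool_rot: [-180.0, 0.0, 90.0]
contact_force: [-0.5, -0.4, -0.3]
finger_gap: 0.0854
```

>>> apply_moves(
  jaw=[1, 1, 1, 1, 1, 1, 1],
  slide=[
    [0, 0, -1],
    [0, 0, -3],
    [0, 0, -4],
    [0, 0, -4],
    [0, 0, -4],
    [0, 0, -4],
    [0, 0, 0],
  ],
  twist=[0, 0, 0, 0, 0, 0, 0],
)

```text
t: 10.3
eef_pos: [0.6039, -0.1409, 0.4088]
tool_rot: [179.4, 0.2, 90.0]
contact_force: [0.1, 0.2, 0.2]
finger_gap: 0.0855
```

```bash
python3 - <<'E'
from h import *
s,p=wrist("w3.png"); floors(p)
for o in ["glue_jar","jar_tray","screw_box","block_plane"]: print(o,[(d["at"],d["conf"]) for d in cams.spot_point(o,p)])
E
```

```text
t 10.3 tcp [ 0.6039 -0.1409  0.4088] rot [179.4   0.2  90. ]
yellow [ 244    0   54   40 1644] (array([600.4,  30. ]), 38.1, 49.3, 'long axis deg', 166.9)
red [475 269  31  27 628] (array([ 887.6, -278.8]), 38.0, 40.1, 'long axis deg', 179.9)
glue_jar [([0.6029, -0.1434, 0.0035], 0.62)]
jar_tray [([0.6981, -0.2498, 0.0004], 0.79)]
screw_box [([0.4413, -0.1391, -0.001], 0.78)]
block_plane [([0.5876, -0.3639, -0.0036], 0.72)]
```

View pics/w3.png

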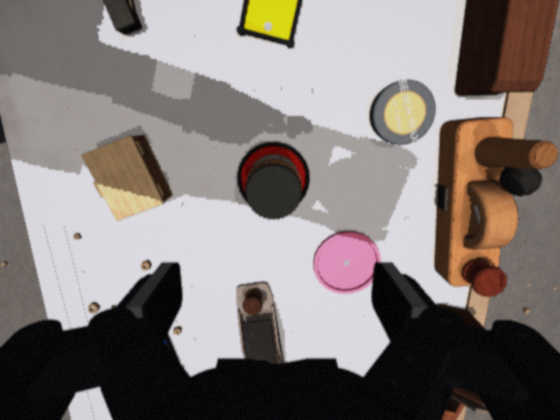

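The jar stands in the red tray (wrist pixel (274,185)). Next is the box, whose lid is at about (125,175), so I'll move to look down on it.

>>> apply_moves(
  jaw=[1, 1, 1, 1, 1, 1, 1],
  slide=[
    [-2, -2, 0],
    [-2, -4, 0],
    [-2, -4, 0],
    [0, -4, 0],
    [0, -2.4, 0],
    [0, 0, 0],
    [0, 0, 0],
  ],
  twist=[0, 0, 0, 0, 0, 0, 0],
)

```text
t: 11.25
eef_pos: [0.4401, -0.2011, 0.4014]
tool_rot: [-180.0, -0.0, 90.0]
contact_force: [-0.0, -0.2, 0.3]
finger_gap: 0.0854
```

```bash
python3 - <<'E'
from h import *
s,p=wrist("w4.png")
np.savez("w4.npz",**{k:p[k] for k in("image","K","R","t")})
for o in ["screw_box"]:
    print(o,[(d["at"],d["conf"]) for d in cams.spot_point(o,p)])
    d=cams.cut_out(o,p)[0];m=d["pixels"];v,u=np.nonzero(m);print(d["conf"],u.min(),u.max(),v.min(),v.max())
    a=max(0,u.min()-15);b=max(0,v.min()-15);save(p,"w4c.png",(a,b,u.max()+15,v.max()+15),4); print("crop",a,b)
E
```

```text
t 11.25 tcp [ 0.4401 -0.2011  0.4014] rot [-180.   -0.   90.]
screw_box [([0.4428, -0.1393, -0.0031], 0.76)]
0.83 241 318 73 167
crop 226 58
```

View pics/w4c.png

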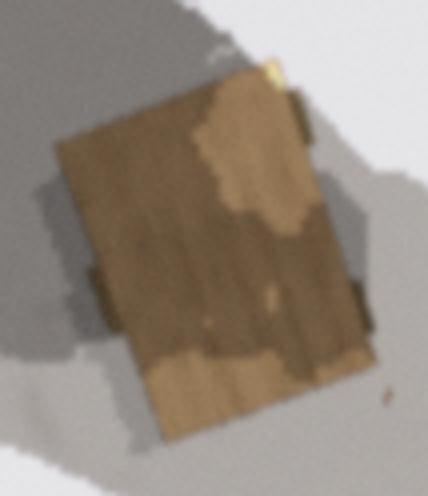

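```bash
python3 - <<'E'
from h import *
p=dict(np.load("w4.npz"))
c=np.array([(57,143),(272,62),(375,362),(165,440)])/4+[226,58]
print(rect(back(p,c,0.04)))
E
```

```text
(array([ 444.3, -135.2]), 56.9, 76.6, 'long axis deg', 109.6)
```

The lid corners give the box centre as (444,-136) with its long axis at 109.5°. The clasp and hinges show on its long sides. Go and grasp.

>>> apply_moves(
  jaw=[1, 1, 1, 1, 1, 1, 1, 1, 1, 1, 1],
  slide=[
    [3, 0.3, 0],
    [3.5, 0, 0],
    [0, 0, 0],
    [0, 0, 0],
    [0, 0, 4],
    [0, 0, 4],
    [0, 0, 4],
    [0, 0, 4],
    [0, 0, 4],
    [0, 0, 2.1],
    [0, 0, 0],
  ],
  twist=[0, -6.5, -6.5, -6.5, 0, 0, 0, 0, 0, 0, 0],
)

```text
t: 12.5
eef_pos: [0.4428, -0.1355, 0.1778]
tool_rot: [-179.8, -0.2, 109.5]
contact_force: [-0.0, -0.2, 1.1]
finger_gap: 0.0854
```

>>> apply_moves(
  jaw=[0.4, 0, -1, -1, -1, -1, -1, -1],
  slide=[
    [0, 0, 0],
    [0, 0, 0],
    [0, 0, 0],
    [0, 0, 0],
    [0, 0, 0],
    [0, 0, 0],
    [0, 0, 0],
    [0, 0, 0],
  ],
  twist=[0, 0, 0, 0, 0, 0, 0, 0],
)

```text
t: 13.3
eef_pos: [0.4435, -0.1361, 0.1821]
tool_rot: [179.9, 0.1, 109.5]
contact_force: [-1.2, 0.8, 8.4]
finger_gap: 0.0572
```

>>> apply_moves(
  jaw=[-1, -1, -1, -1, -1],
  slide=[
    [0, 0, -1],
    [0, 0, -3],
    [0, 0, -4],
    [0, 0, -2],
    [0, 0, 0],
  ],
  twist=[0, 0, 0, 0, 0],
)

```text
t: 13.8
eef_pos: [0.4434, -0.1361, 0.2842]
tool_rot: [179.7, 0.2, 109.5]
contact_force: [0.9, -0.3, -2.3]
finger_gap: 0.0574
```

>>> apply_moves(
  jaw=[-1, -1, -1, -1, -1, -1, -1, -1, -1, -1],
  slide=[
    [0, 0, 0],
    [-1.9, -0.7, 0],
    [-3.8, -1.4, 0],
    [-3.8, -1.4, 0],
    [-3.8, -1.4, 0],
    [-3.8, -1.4, 0],
    [-3.8, -1.4, 0],
    [-1.9, -0.6, 0],
    [0, 0, 0],
    [0, 0, 0],
  ],
  twist=[5.5, 0, 0, 0, 0, 0, 0, 0, 0, 0],
)

```text
t: 14.8
eef_pos: [0.4175, -0.377, 0.2798]
tool_rot: [-180.0, -0.1, 104.0]
contact_force: [0.7, 0.4, -2.4]
finger_gap: 0.0572
```

```bash
python3 - <<'E'
from h import *
s,p=wrist("w5.png"); print(s["finger_gap"]); floors(p,only=["blue"])
q=cams.camera("side");save(q,"s5.png",(250,60,430,240),3); q2=cams.camera("scene");save(q2,"sc5.png")
for im in (p,q,q2):
  for o in ["screw_box","box_tray"]: print(o,[(d["at"],d["conf"]) for d in cams.spot_point(o,im)])
E
```

```text
t 14.8 tcp [ 0.4175 -0.377   0.2798] rot [-1.80e+02 -1.00e-01  1.04e+02]
0.05724245494309545
blue [ 223  149  106   39 3747] (array([ 408.5, -344.5]), 29.3, 80.1, 'long axis deg', 14.1)
screw_box []
box_tray []
screw_box [([0.4134, -0.3795, 0.099], 0.76), ([0.6136, 0.0888, -0.0023], 0.3)]
box_tray [([0.4161, -0.3786, 0.0017], 0.6)]
screw_box [([0.4143, -0.373, 0.0973], 0.75)]
box_tray [([0.4174, -0.3756, -0.0003], 0.87)]
```

View pics/w5.png

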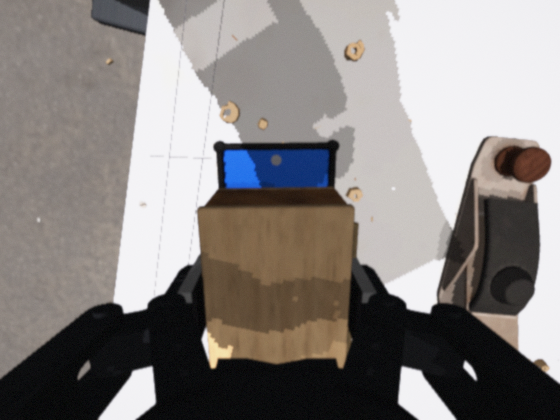

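View pics/s5.png

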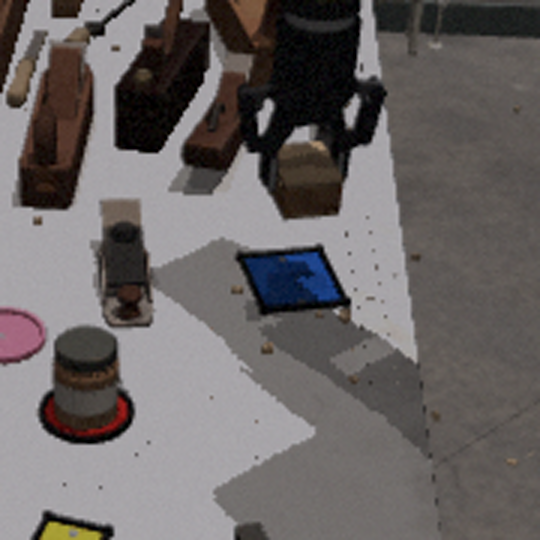

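The box is squared up over the blue tray: tray centre (416,-376), held at (417.5,-377). Lowering.

>>> apply_moves(
  jaw=[-1, -1, -1, -1, -1, -1, -1],
  slide=[
    [0, 0, 2],
    [0, 0, 3],
    [0, 0, 2.3],
    [0, 0, 1.5],
    [0, 0, 0.5],
    [0, 0, 0],
    [0, 0, 0],
  ],
  twist=[0, 0, 0, 0, 0, 0, 0],
)

```text
t: 15.95
eef_pos: [0.418, -0.3775, 0.1887]
tool_rot: [180.0, 0.1, 104.0]
contact_force: [0.7, -0.1, -1.8]
finger_gap: 0.0572
```

>>> apply_moves(
  jaw=[-1, -1, -1, -1],
  slide=[
    [0, 0, 0.2],
    [0, 0, 0.1],
    [0, 0, 0],
    [0, 0, 0],
  ],
  twist=[0, 0, 0, 0],
)

```text
t: 16.35
eef_pos: [0.4178, -0.3774, 0.1852]
tool_rot: [180.0, 0.0, 104.0]
contact_force: [-0.8, 1.3, 3.6]
finger_gap: 0.057
```

>>> apply_moves(
  jaw=[0.4, 0.6, 1, 1, 1, 1, 1, 1, 1, 1, 1],
  slide=[
    [0, 0, 0],
    [0, 0, 0],
    [0, 0, 0],
    [0, 0, 0],
    [0, 0, 0],
    [0, 0, -1],
    [0, 0, -3],
    [0, 0, -4],
    [0, 0, -4],
    [0, 0, -4],
    [0, 0, -4],
  ],
  twist=[0, 0, 0, 0, 0, 0, 0, 0, 0, 0, 0],
)

```text
t: 17.45
eef_pos: [0.4174, -0.3769, 0.3873]
tool_rot: [180.0, 0.0, 104.0]
contact_force: [-0.2, 0.1, -0.5]
finger_gap: 0.085
```

>>> apply_moves(
  jaw=[1, 1, 1, 1, 1, 1],
  slide=[
    [-1, 3, 0],
    [-2, 3, 0],
    [-2, 3, 0],
    [-1, 3, 0],
    [0, 0, 0],
    [0, 0, 0],
  ],
  twist=[0, 0, 0, 0, 6, 0],
)

```text
t: 18.05
eef_pos: [0.5491, -0.4062, 0.3847]
tool_rot: [-180.0, -0.0, 97.9]
contact_force: [-0.8, 1.0, 0.3]
finger_gap: 0.0856
```

```bash
python3 - <<'E'
from h import *
s,p=wrist("w6.png")
np.savez("w6.npz",**{k:p[k] for k in("image","K","R","t")})
for o in ["block_plane"]:
    print(o,[(d["at"],d["conf"]) for d in cams.spot_point(o,p)])
    d=cams.cut_out(o,p)[0];m=d["pixels"];v,u=np.nonzero(m);print(d["conf"],u.min(),u.max(),v.min(),v.max())
    a=max(0,u.min()-15);b=max(0,v.min()-15);save(p,"w6c.png",(a,b,u.max()+15,v.max()+15),3); print("crop",a,b)
E
```

```text
t 18.05 tcp [ 0.5491 -0.4062  0.3847] rot [-180.    -0.    97.9]
block_plane [([0.585, -0.3621, -0.003], 0.92)]
0.92 294 345 65 230
crop 279 50
```

View pics/w6c.png

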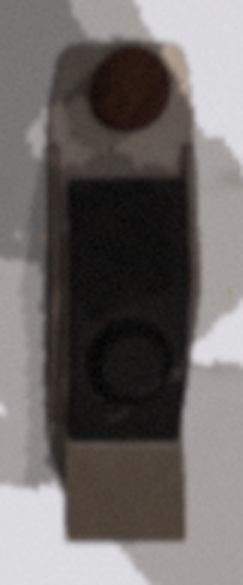

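View pics/w6.png

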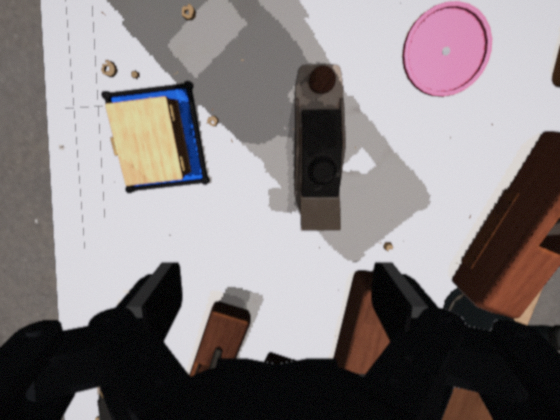

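```bash
python3 - <<'E'
from h import *
p=dict(np.load("w6.npz"))
print(back(p,[(279+126.5/3,230)],.05),back(p,[(279+120/3,65)],.01),back(p,[(279+130/3,50+88/3)],.04),back(p,[(279+128/3,50+182/3)],.05))
E
```

```text
[[ 0.59853798 -0.43742046]] [[ 0.57351853 -0.28159193]] [[ 0.57564992 -0.29762157]] [[ 0.57861902 -0.32482586]]
```

>>> apply_moves(
  jaw=[1, 1, 1, 1, 1, 1, 1, 1, 1],
  slide=[
    [1.3, 2.1, 0],
    [1.2, 2.1, 0],
    [0, 0, 4],
    [0, 0, 4],
    [0, 0, 4],
    [0, 0, 4],
    [0, 0, 2.9],
    [0, 0, 1],
    [0, 0, 0],
  ],
  twist=[0, -0.6, 0, 0, 0, 0, 0, 0, 0],
  newtons=60,
)

```text
t: 19.1
eef_pos: [0.5865, -0.376, 0.1853]
tool_rot: [-179.9, -0.1, 98.6]
contact_force: [0.6, 0.5, 0.8]
finger_gap: 0.0853
```

>>> apply_moves(
  jaw=[0.4, 0, -0.3, -1, -1, -1, -1, -1, -1],
  slide=[
    [0, 0, 0],
    [0, 0, 0],
    [0, 0, 0],
    [0, 0, 0],
    [0, 0, 0],
    [0, 0, 0],
    [0, 0, 0],
    [0, 0, 0],
    [0, 0, 0],
  ],
  twist=[0, 0, 0, 0, 0, 0, 0, 0, 0],
  newtons=60,
)

```text
t: 20.0
eef_pos: [0.5871, -0.376, 0.1878]
tool_rot: [179.9, 0.1, 98.6]
contact_force: [-1.1, 0.6, 8.5]
finger_gap: 0.0382
```

>>> apply_moves(
  jaw=[-1, -1, -1, -1, -1, -1],
  slide=[
    [0, 0, -1],
    [0, 0, -3],
    [0, 0, -4],
    [0, 0, -4],
    [0, 0, -1],
    [0, 0, 0],
  ],
  twist=[0, 0, 0, 0, 0, 0],
)

```text
t: 20.6
eef_pos: [0.5867, -0.3758, 0.3167]
tool_rot: [179.9, 0.1, 98.6]
contact_force: [0.4, -0.7, -7.7]
finger_gap: 0.0374
```

```bash
python3 - <<'E'
from h import *
s,p=wrist("w7.png"); print(s["finger_gap"],s["contact_force"])
q=cams.camera("side");save(q,"s7.png",(230,40,430,240),3)
E
```

```text
t 20.6 tcp [ 0.5867 -0.3758  0.3167] rot [1.799e+02 1.000e-01 9.860e+01]
0.03738506370028326 [ 0.43130125 -0.74001896 -7.73659408]
```

View pics/w7.png

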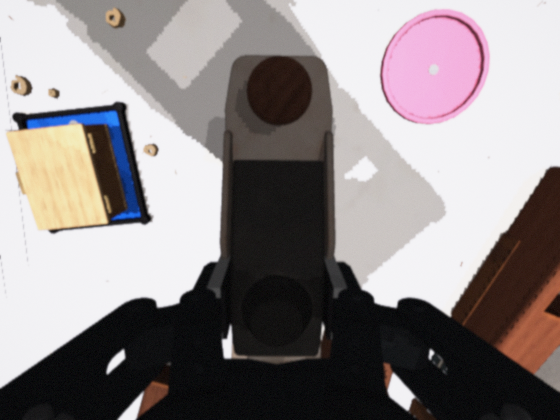

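View pics/s7.png

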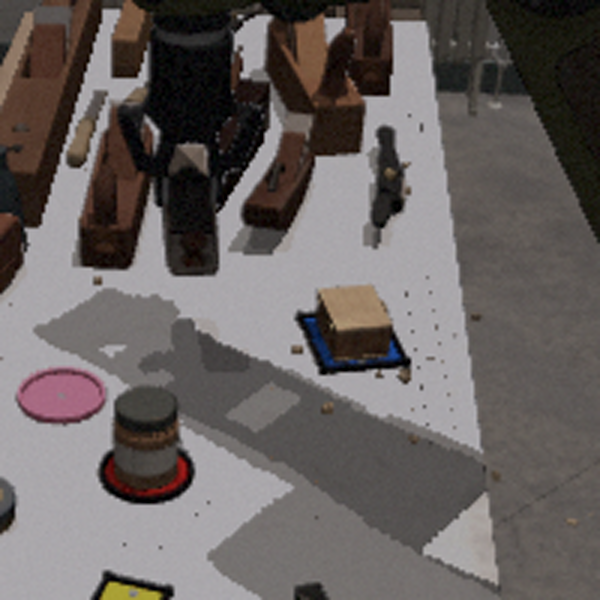

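The plane is held level and square, bottom about 13 cm up, and the box sits in the blue tray. Carry the plane to the green tray.

>>> apply_moves(
  jaw=[-1, -1, -1, -1, -1, -1, -1, -1, -1, -1, -1, -1],
  slide=[
    [2, 0.3, 0],
    [4, 0.6, 0],
    [4, 0.6, 0],
    [2, 0.3, 0],
    [0, 0, 0],
    [0, 0, 0],
    [0, 0, 0],
    [0, 0, 0],
    [2, -0.6, 0],
    [3.9, -1.2, 0],
    [3.9, -1.2, 0],
    [3.9, -1.2, 0],
  ],
  twist=[0, 0, 0, 0, 6.3, 6.3, 6.3, 6.3, 0, 0, 0, 0],
)

```text
t: 21.9
eef_pos: [0.585, -0.1094, 0.3139]
tool_rot: [-179.8, 0.0, 73.5]
contact_force: [0.2, -0.6, -5.4]
finger_gap: 0.0378
```

>>> apply_moves(
  jaw=[-1, -1, -1, -1, -1, -1, -1, -1, -1, -1, -1, -1],
  slide=[
    [3.9, -1.2, 0],
    [3.9, -1.2, 0],
    [3.9, -1.2, 0],
    [3.9, -1.2, 0],
    [3.9, -1.2, 0],
    [3.9, -1.2, 0],
    [3.9, -1.2, 0],
    [3.9, -1.2, 0],
    [3.9, -1.2, 0],
    [1.9, -0.6, 0],
    [0, 0, 0],
    [0, 0, 0],
  ],
  twist=[0, 0, 0, 0, 0, 0, 0, 0, 0, 0, 0, 0],
)

```text
t: 23.1
eef_pos: [0.5815, 0.2761, 0.3142]
tool_rot: [-179.9, 0.1, 73.5]
contact_force: [0.3, -1.1, -6.8]
finger_gap: 0.0381
```

```bash
python3 - <<'E'
from h import *
s,p=wrist("w8.png"); print(s["finger_gap"],s["contact_force"]); floors(p)
print(cams.spot_point("block_plane",p))
q=cams.camera("side");save(q,"s8.png"); print(cams.spot_point("block_plane",q),cams.spot_point("plane_tray",q))
E
```

```text
t 23.1 tcp [0.5815 0.2761 0.3142] rot [-1.799e+02  1.000e-01  7.350e+01]
0.038069327065017096 [ 0.34759709 -1.05948987 -6.79278684]
green [ 222   19   86   74 3090] (array([604.6, 390.9]), 53.1, 66.8, 'long axis deg', 163.5)
yellow [365 287  21  19 255] (array([645.2, 153.9]), 19.8, 20.2, 'long axis deg', 74.8)
[{'at': [0.5861, 0.2869, 0.1221], 'conf': 0.59}]
[{'at': [0.5844, 0.2881, 0.1241], 'conf': 0.84}] [{'at': [0.5873, 0.3338, 0.0014], 'conf': 0.86}, {'at': [0.7207, 0.0973, 0.0038], 'conf': 0.28}]
```

View pics/w8.png

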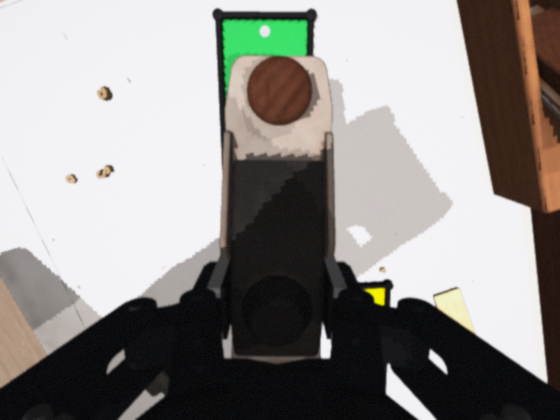

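View pics/s8.png

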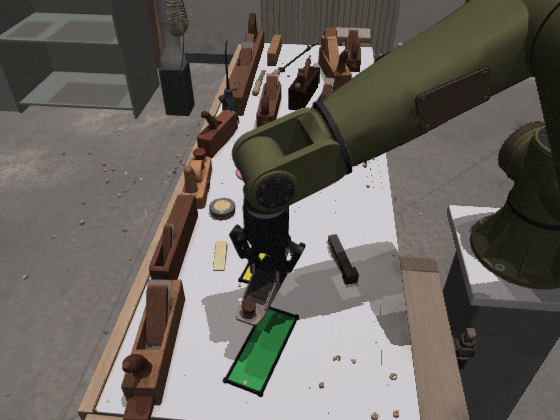

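The tray centre shows at (587,331) and I'm one step short. Finish the shift and lower.

>>> apply_moves(
  jaw=[-1, -1, -1, -1, -1, -1, -1, -1, -1, -1],
  slide=[
    [2, -0.5, 0],
    [1.9, -0.5, 0],
    [0, 0, 0],
    [0, 0, 3],
    [0, 0, 4],
    [0, 0, 3],
    [0, 0, 1],
    [0, 0, 0.8],
    [0, 0, 0],
    [0, 0, 0],
  ],
  twist=[0, 0, 0, 0, 0, 0, 0, 0, 0, 0],
)

```text
t: 24.35
eef_pos: [0.5838, 0.3162, 0.1994]
tool_rot: [179.9, -0.1, 73.4]
contact_force: [0.1, 0.3, -6.1]
finger_gap: 0.0378
```

>>> apply_moves(
  jaw=[-1, -1, -1, -1],
  slide=[
    [0, 0, 0.2],
    [0, 0, 0.2],
    [0, 0, 0],
    [0, 0, 0],
  ],
  twist=[0, 0, 0, 0],
)

```text
t: 24.75
eef_pos: [0.5835, 0.3162, 0.1938]
tool_rot: [180.0, -0.0, 73.4]
contact_force: [-0.8, -0.5, -6.5]
finger_gap: 0.0382
```

>>> apply_moves(
  jaw=[-1, -1, -1, -1, -1],
  slide=[
    [0, 0, 0.2],
    [0, 0, 0.1],
    [0, 0, 0.1],
    [0, 0, 0],
    [0, 0, 0],
  ],
  twist=[0, 0, 0, 0, 0],
)

```text
t: 25.25
eef_pos: [0.5835, 0.3162, 0.1908]
tool_rot: [180.0, -0.0, 73.4]
contact_force: [-6.6, -3.0, 6.0]
finger_gap: 0.0381
```

>>> apply_moves(
  jaw=[0.1, 0.4, 1, 1, 1, 1, 1, 1, 1, 1, 1, 1],
  slide=[
    [0, 0, 0],
    [0, 0, 0],
    [0, 0, 0],
    [0, 0, 0],
    [0, 0, 0],
    [0, 0, 0],
    [0, 0, -1],
    [0, 0, -4],
    [0, 0, -4],
    [0, 0, -4],
    [0, 0, -4],
    [0, 0, -4],
  ],
  twist=[0, 0, 0, 0, 0, 0, 0, 0, 0, 0, 0, 0],
)

```text
t: 26.45
eef_pos: [0.583, 0.316, 0.4024]
tool_rot: [180.0, -0.0, 73.4]
contact_force: [0.5, 1.6, -0.2]
finger_gap: 0.0855
```

>>> apply_moves(
  jaw=[1, 1, 1, 1, 1, 1, 1, 1, 1, 1, 1, 1],
  slide=[
    [-3.9, -0.8, 0],
    [-3.9, -0.8, 0],
    [-3.9, -0.8, 0],
    [-3.9, -0.8, 0],
    [-3.9, -0.8, 0],
    [-3.9, -0.8, 0],
    [-3.9, -0.8, 0],
    [-3.9, -0.8, 0],
    [0, 0, 0],
    [0, 0, 0],
    [0, 0, 0],
    [0, 0, 0],
  ],
  twist=[0, 0, 0, 0, 0, 0, 0, 0, -8.2, -8.2, -8.2, -8.2],
)

```text
t: 27.65
eef_pos: [0.4328, 0.0353, 0.4005]
tool_rot: [179.9, 0.0, 106.5]
contact_force: [0.4, 0.4, -0.0]
finger_gap: 0.0853
```

>>> apply_moves(
  jaw=[1, 1],
  slide=[
    [0, 0, 0],
    [0, 0, 0],
  ],
  twist=[0, 0],
)

```text
t: 27.85
eef_pos: [0.4329, 0.0354, 0.4001]
tool_rot: [180.0, 0.0, 106.0]
contact_force: [-0.6, 0.6, -0.2]
finger_gap: 0.0853
```

```bash
python3 - <<'E'
from h import *
s,p=wrist("w9.png")
np.savez("w9.npz",**{k:p[k] for k in("image","K","R","t")})
for o in ["bench_dog"]:
    print(o,[(d["at"],d["conf"]) for d in cams.spot_point(o,p)])
    d=cams.cut_out(o,p)[0];m=d["pixels"];v,u=np.nonzero(m);print(d["conf"],u.min(),u.max(),v.min(),v.max(),rect(back(p,np.c_[u,v],.02)))
    a=max(0,u.min()-15);b=max(0,v.min()-15);save(p,"w9c.png",(a,b,u.max()+15,v.max()+15),3); print("crop",a,b)
E
```

```text
t 27.85 tcp [0.4329 0.0354 0.4001] rot [180.   0. 106.]
bench_dog [([0.4341, 0.0827, -0.0016], 0.91)]
0.98 274 304 69 207 (array([434.3,  82.5]), 29.8, 144.4, 'long axis deg', 108.0)
crop 259 54
```

View pics/w9c.png

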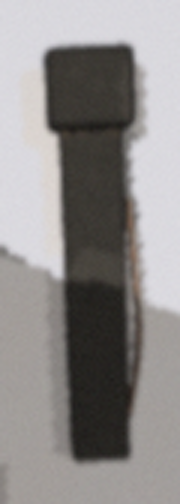

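View pics/w9.png

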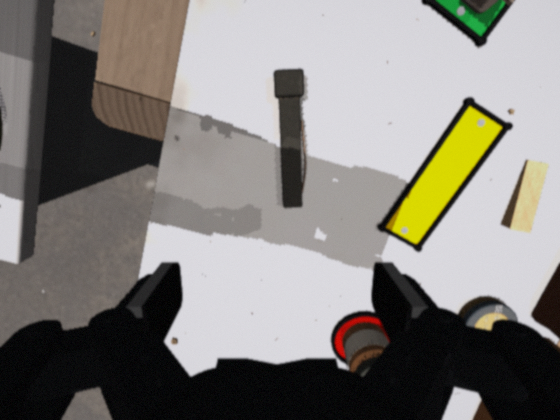

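```bash
python3 - <<'E'
from h import *
p=dict(np.load("w9.npz"))
f=lambda u,v,z: back(p,[(259+u/3,54+v/3)],z)[0]
a=f(100,458,.022);b=f(97,135,.022);h=f(90,47,.03)
print(a,b,h,np.degrees(np.arctan2(*(b-a)[::-1])),np.degrees(np.arctan2(*(h-a)[::-1])),(a+h)/2)
floors(p,only=["yellow"])
E
```

```text
[0.45742976 0.01544394] [0.42333067 0.12457223] [0.41309963 0.14940741] 107.35235240397687 108.31000442862089 [0.4352647  0.08242568]
yellow [ 386  106  117  139 5636] (array([615. ,  89.7]), 47.8, 161.2, 'long axis deg', 76.8)
```

>>> apply_moves(
  jaw=[1, 1, 1, 1, 1, 1, 1, 1, 0.4, 0.4, 0.4],
  slide=[
    [2.3, 0.7, 0],
    [2.2, 0.7, 0],
    [0, 0, 4],
    [0, 0, 4],
    [0, 0, 4],
    [0, 0, 4],
    [0, 0, 3],
    [0, 0, 2],
    [0, 0, 1.4],
    [0, 0, 0],
    [0, 0, 0],
  ],
  twist=[0, -1.8, 0, 0, 0, 0, 0, 0, 0, 0, 0],
  newtons=40,
)

```text
t: 29.1
eef_pos: [0.4341, 0.0826, 0.1761]
tool_rot: [180.0, 0.0, 108.0]
contact_force: [-0.1, 0.2, 0.2]
finger_gap: 0.0596
```

>>> apply_moves(
  jaw=[0, -0.3, -0.6, -1, -1, -1, -1, -1, -1],
  slide=[
    [0, 0, 0],
    [0, 0, 0],
    [0, 0, 0],
    [0, 0, 0],
    [0, 0, 0],
    [0, 0, 0],
    [0, 0, 0],
    [0, 0, 0],
    [0, 0, 0],
  ],
  twist=[0, 0, 0, 0, 0, 0, 0, 0, 0],
  newtons=40,
)

```text
t: 30.0
eef_pos: [0.4341, 0.0826, 0.1765]
tool_rot: [179.9, 0.0, 108.0]
contact_force: [-2.5, -1.2, 9.0]
finger_gap: 0.0213
```

>>> apply_moves(
  jaw=[-1, -1, -1, -1, -1, -1],
  slide=[
    [0, 0, -1],
    [0, 0, -3],
    [0, 0, -4],
    [0, 0, -2],
    [0, 0, 0],
    [0, 0, 0],
  ],
  twist=[0, 0, 0, 0, 0, 0],
)

```text
t: 30.6
eef_pos: [0.4336, 0.0825, 0.2756]
tool_rot: [180.0, 0.0, 108.0]
contact_force: [0.1, -0.9, -2.5]
finger_gap: 0.0209
```

```bash
python3 - <<'E'
from h import *
s,p=wrist("w10.png"); print(s["finger_gap"],s["contact_force"])
q=cams.camera("side");save(q,"s10.png",(200,170,400,400),2.5);print(cams.spot_point("bench_dog",q))
E
```

```text
t 30.6 tcp [0.4336 0.0825 0.2756] rot [180.   0. 108.]
0.020937957217671836 [ 0.14960819 -0.87928279 -2.47314701]
[{'at': [0.433, 0.0815, 0.1006], 'conf': 0.64}]
```

View pics/w10.png

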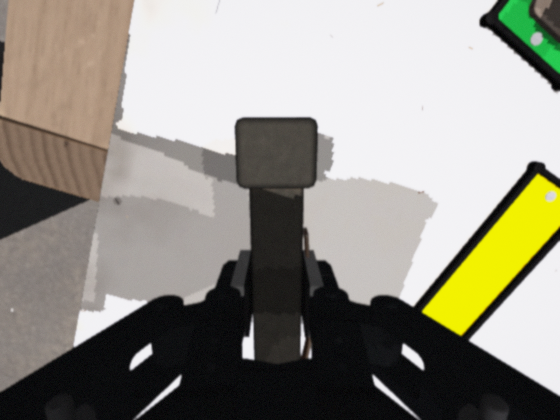

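View pics/s10.png

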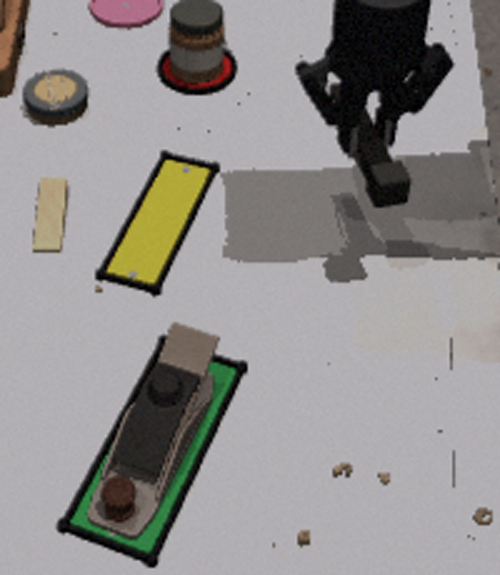

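>>> apply_moves(
  jaw=[-1, -1, -1, -1, -1, -1, -1, -1, -1, -1, -1, -1],
  slide=[
    [0, 0, 0],
    [0, 0, 0],
    [0, 0, 0],
    [0, 0, 0],
    [0.5, 1.8, 0],
    [1, 3.5, 0],
    [1, 3.5, 0],
    [1, 3.5, 0],
    [1, 3.5, 0],
    [0.4, 1.7, 0],
    [0, 0, 0],
    [0, 0, 0],
  ],
  twist=[7.9, 7.9, 7.9, 7.7, 0, 0, 0, 0, 0, 0, 0, 0],
)

```text
t: 31.95
eef_pos: [0.6151, 0.0896, 0.2741]
tool_rot: [-179.8, 0.1, 76.6]
contact_force: [-0.9, -0.1, -2.7]
finger_gap: 0.0208
```

```bash
python3 - <<'E'
from h import *
s,p=wrist("w11.png"); print(s["finger_gap"],s["contact_force"]); floors(p,only=["yellow","green"])
print(cams.spot_point("bench_dog",p))
q=cams.camera("side");save(q,"s11.png",(200,170,400,400),2.5);print(cams.spot_point("bench_dog",q))
E
```

```text
t 31.95 tcp [0.6151 0.0896 0.2741] rot [-1.798e+02  1.000e-01  7.660e+01]
0.020763722389808347 [-0.86003413 -0.09365425 -2.72961282]
green [ 94   0 100  12 841] (array([561.9, 247.2]), 6.3, 65.0, 'long axis deg', 166.6)
yellow [243 103  69  15 922] (array([631.9, 163.3]), 9.5, 48.6, 'long axis deg', 166.7)
[{'at': [0.6156, 0.091, 0.0947], 'conf': 0.65}]
[{'at': [0.6156, 0.0886, 0.099], 'conf': 0.6}]
```

View pics/w11.png

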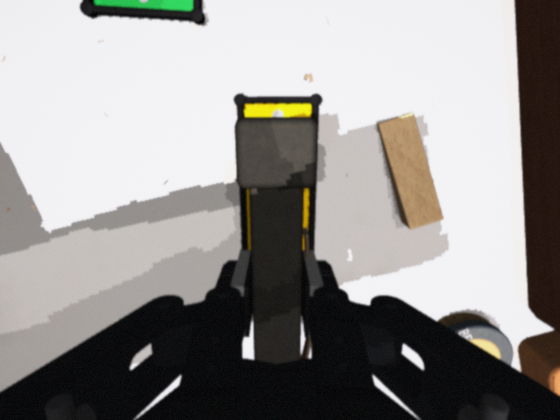

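The dog is aligned over the yellow tray (centre (614.5,90)). The fingertips would be close to the tray's rim, so I'll stop about 2.5 mm above contact and let it settle.

>>> apply_moves(
  jaw=[-1, -1, -1, -1, -1, -1, -1, -1],
  slide=[
    [0, 0, 2],
    [0, 0, 3],
    [0, 0, 2],
    [0, 0, 1.3],
    [0, 0, 0.5],
    [0, 0, 0],
    [0, 0, 0],
    [0, 0, 0],
  ],
  twist=[0, 0, 0, 0, 0, 0, 0, 0],
)

```text
t: 32.95
eef_pos: [0.6157, 0.0897, 0.1888]
tool_rot: [179.9, -0.0, 76.6]
contact_force: [0.1, 0.2, -1.5]
finger_gap: 0.021
```

>>> apply_moves(
  jaw=[-1, -1, -1, -1],
  slide=[
    [0, 0, 0.4],
    [0, 0, 0.2],
    [0, 0, 0],
    [0, 0, 0],
  ],
  twist=[0, 0, 0, 0],
)

```text
t: 33.35
eef_pos: [0.6155, 0.0897, 0.1816]
tool_rot: [-180.0, 0.0, 76.6]
contact_force: [0.2, -0.0, -3.0]
finger_gap: 0.0211
```

>>> apply_moves(
  jaw=[-0.4, -0.2, -0.2, -0.2, -0.2, 0, 0.5, 1, 1, 1, 1],
  slide=[
    [0, 0, 0],
    [0, 0, 0],
    [0, 0, 0],
    [0, 0, 0],
    [0, 0, -0.5],
    [0, 0, -1.5],
    [0, 0, -4],
    [0, 0, -4],
    [0, 0, -4],
    [0, 0, -4],
    [0, 0, -3],
  ],
  twist=[0, 0, 0, 0, 0, 0, 0, 0, 0, 0, 0],
)

```text
t: 34.45
eef_pos: [0.615, 0.0897, 0.3961]
tool_rot: [179.8, -0.1, 76.6]
contact_force: [0.8, 0.2, 0.2]
finger_gap: 0.0852
```

>>> apply_moves(
  jaw=[1, 1, 1, 1, 1, 1, 1],
  slide=[
    [0, -4, 0],
    [0, -4, 0],
    [0, -4, 0],
    [0, -4, 0],
    [0, -4, 0],
    [0, 0, 0],
    [0, 0, 0],
  ],
  twist=[0, 0, 0, 0, 0, 0, 0],
)

```text
t: 35.15
eef_pos: [0.4204, 0.1361, 0.3932]
tool_rot: [179.9, -0.1, 76.7]
contact_force: [0.4, -0.7, 0.7]
finger_gap: 0.0854
```

```bash
python3 - <<'E'
from h import *
s,p=wrist("w12.png"); print(s["finger_gap"])
q=cams.camera("side");q2=cams.camera("scene");save(q,"s12.png",(190,120,390,400),2.1);save(q2,"sc12.png",(140,160,440,330),2.6)
for im in (p,q,q2):
  print('--')
  for o in "block_plane plane_tray bench_dog dog_tray screw_box box_tray glue_jar jar_tray wax_tin oak_wedge".split(): print(o,[(d["at"],round(d["conf"],2)) for d in cams.spot_point(o,im)[:2]])
for im in (q,):
  for o,z in [("block_plane",.03),("bench_dog",.02),("screw_box",.04)]:
    r=cams.cut_out(o,im)
    if r: v,u=np.nonzero(r[0]["pixels"]);print(o,rect(back(im,np.c_[u,v],z)))
E
```

```text
t 35.15 tcp [0.4204 0.1361 0.3932] rot [ 1.799e+02 -1.000e-01  7.670e+01]
0.08539009091374217
--
block_plane []
plane_tray []
bench_dog [([0.6174, 0.0898, 0.0041], 0.86)]
dog_tray [([0.6154, 0.0892, -0.0032], 0.92)]
screw_box []
box_tray []
glue_jar []
jar_tray []
wax_tin []
oak_wedge [([0.7189, 0.0997, 0.0011], 0.69)]
--
block_plane [([0.5839, 0.3301, 0.0011], 0.67)]
plane_tray [([0.5857, 0.331, -0.0017], 0.82)]
bench_dog [([0.6142, 0.0896, -0.0024], 0.91)]
dog_tray [([0.6142, 0.0871, 0.0032], 0.92)]
screw_box [([0.4166, -0.3787, 0.0051], 0.45)]
box_tray [([0.4123, -0.3756, 0.0027], 0.6)]
glue_jar [([0.6044, -0.1421, 0.0006], 0.73)]
jar_tray [([0.6016, -0.142, -0.003], 0.46)]
wax_tin [([0.7446, -0.0694, 0.0001], 0.86)]
oak_wedge [([0.7198, 0.0984, -0.0019], 0.73)]
--
block_plane [([0.5848, 0.3274, -0.0012], 0.59), ([0.7407, -0.0698, -0.0003], 0.42)]
plane_tray [([0.5849, 0.329, 0.0003], 0.77)]
bench_dog [([0.6173, 0.0894, 0.001], 0.91)]
dog_tray [([0.613, 0.0881, 0.0036], 0.6)]
screw_box [([0.4151, -0.3739, 0.0039], 0.75)]
box_tray [([0.4208, -0.3763, 0.0014], 0.76)]
glue_jar [([0.6083, -0.1408, 0.0016], 0.77), ([0.6056, -0.1434, 0.0027], 0.65)]
jar_tray [([0.6965, -0.2511, 0.0017], 0.62), ([0.6048, -0.1417, -0.0014], 0.54)]
wax_tin []
oak_wedge [([0.7204, 0.0966, 0.0002], 0.58), ([0.4156, -0.3735, 0.0034], 0.35)]
block_plane (array([585.6, 331.9]), 58.8, 190.8, 'long axis deg', 72.6)
bench_dog (array([617.3,  92.3]), 36.7, 158.6, 'long axis deg', 78.9)
screw_box (array([615.4, 111.7]), 35.8, 154.6, 'long axis deg', 78.8)
```

View pics/s12.png

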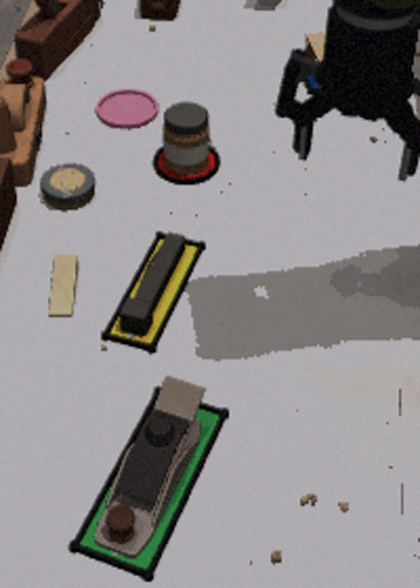

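View pics/sc12.png

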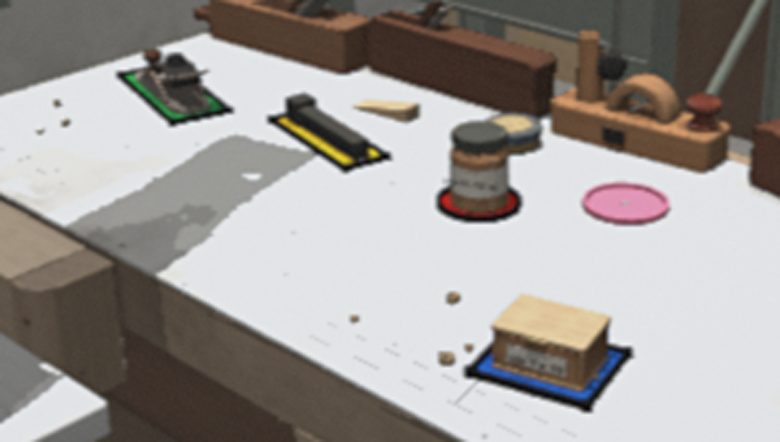

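View pics/w12.png

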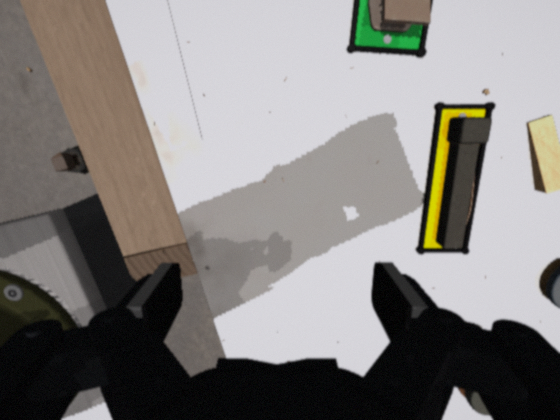

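All four pieces stand in their own trays. In the wrist view the dog is at (463,180) inside the yellow rim, the side and scene views agree, and the tin and wedge haven't moved. Handing in.

```bash
python3 - <<'E'
from h import *
print(arm.close_job())
E
```

```text
the job is handed in; nothing more can be done
None
```

All four things are in their trays and the job was handed in about 35 s into the 102 s allowed; no verdict was reported.

- **Jar:** it was lowered into the red tray until I felt contact at about 6 N, then released. I left the pink look-alike alone.
- **Box and plane:** these were also lowered to light contact (4 to 6 N) in the blue and green trays before I let go.
- **Dog:** I released it about 2.5 mm above the yellow tray's floor, because the fingertips would otherwise have come close to the rim.

**Last checks:** The final pictures show every piece upright inside its tray. The networks' readings for piece and tray mostly agree within 5 mm. The widest was 6 mm for the box in the scene view, where errors of about 4 mm are normal. I set the box, plane and dog to within about 1–2° of their trays. In the side view the mask gave the plane within 1° and the dog within about 2.5° of its tray.

The wax tin and oak wedge read within about 4 mm of where they started.

**Checks that failed or disagreed:**
- **Box angle:** the final side-view mask labelled "screw_box" actually landed on the dog. The box's angle therefore rests on the grip angle and the pictures.
- **Wax tin:** it was missed in the final scene view but seen in the side view.
- **Flatness:** I judged this from the contact forces and the pictures; the measured heights are only good to about 4 mm.

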